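Press a cell plug home with the trigger clamp, then release it

TASK

Pump the red trigger of the bench clamp against its black handle so that the ram walks onto the white plug and presses it fully home into the aluminium cell, gently, for the plug cracks above 25 N. Then let go and press the orange release tab so that the ram springs all the way back and the plug stays home. Touch the clamp only at handle, trigger and tab, leave it standing about where it is, and do not disturb the brown bottle or the white jar.

Things in the scene. Friction and masses are not known exactly. Their poses are not given: they have to be found in the camera images.
- clamp: Bench clamp press, 1 kg, standing loose on the worktop; slides when pushed with over about 6 N, so squeeze trigger against handle (a symmetric squeeze shifts it 8 mm). Dark base plate 280 x 84 x 10 mm, x -75 to 205. Origin on its underside below the handle's rear face; +x is the way the ram drives, y across, z up. Blue side plates x -35 to 95, y to +-24, up to z 76 mm.
- handle_grip (a point): Centre of the black handle at the height to squeeze (clamp x 7, y 0, z 120 mm); axes as the clamp's. The handle is fixed to the clamp: 14 mm thick (x 0 to 14), 30 mm wide (y), z 79 to 145 mm. Fingers have free room before the handle and behind the trigger above z 95 mm.
- trigger_grip (a point): Centre of the red trigger at the height to squeeze (at rest clamp x -24, y 0, z 120 mm); moves with it; axes as the clamp's. An upright paddle 10 mm thick, 30 mm wide, z 73 to 145 mm, behind (-x of) the handle. Over trigger and handle: 43 mm at rest, 27 mm squeezed.
- trigger (a joint): Trigger travel towards the handle, m: 0 at rest, 0.016 fully squeezed; spring 4 to 5 N. In a stroke, after 1.5 to 6 mm of idle travel, the ram goes along with the trigger, one to one; let the trigger right back between strokes. A stroke takes about 8 N in free air, up to 19 N while the plug is pushed in; what is squeezed beyond about 7 N bears on the plug.
- ram (a joint): Ram travel towards the plug, m: 0 fully back, 0.042 at most. A ratchet of 4 mm pitch holds it against a return spring of about 2 N (it falls back up to 6 mm when the trigger is let go; below about 7 mm it is not held). With the trigger at rest and the tab pressed it runs back to 0 in about 0.7 s.
- pad_face (a point): Centre of the ram's black rubber pad (32 mm disc), on the face that meets the plug.
- plug (a joint): How far the plug is pushed in, m: up to 0.004 at the start, 0.014 fully home against a hard stop (its flange touches the cell). It slides with about 6 N of friction and stays where it is left.
- plug_face (a point): Centre of the plug's outer face, a white disc 34 mm across and 6 mm thick, before the aluminium cell block (60 mm wide, clamp x 166 to 202, up to z 80 mm). Fully out it stands at clamp x 146 mm; the pad of the ram fully back at 128 mm, z 50 mm.
- tab_top (a point): Centre of the top of the orange release tab, 22 x 24 mm, in front of the handle (clamp x 46, y 0, z 88 mm). It is pressed straight down.
- release_tab (a joint): How far the release tab is pressed down, m: 0 at rest, 0.0055 fully down against a stop; the ram is free from about 0.0035. Takes 4 to 8 N; keep it down until the ram is back.
- bottle: Brown bottle with black cap, 53 mm across, 105 mm tall, loose; a bystander. Origin at the centre of its underside.
- jar: White jar with white cap, 62 mm across, 92 mm tall, loose; a bystander. Origin at the centre of its underside.

How it is judged:
By the outcome, as a careful person would: the job done as asked, in the order asked, and still so for the second after the job is handed in, with the robot touching nothing.
It also fails if it takes over 48 s, if anything falls off the work surface, if the arm or the gripper's body presses on something with over 40 N, if the wrist force passes 120 N, or if a joint passes its speed limit or range.

ROBOT

A 6-joint arm with a two-finger parallel gripper is mounted at the origin on a cart in front of the work surface, level with it; the furniture and walls round the work are solid. World frame = base frame: x ahead of the robot, y to its left, z up, the work surface at z = 0. Lengths are in mm, angles in degrees, forces in N, time in s.
With the tool pointing down it reaches from about 300 to 850 mm from the base axis. Payload 4.2 kg.
Tool frame: the origin (TCP) lies midway between the tips of the shut fingers; the grasp point (between the pads) lies 19 mm behind it; z points along the fingers, y is the line along which they close (so a half turn about z gives the same grasp; the last joint's range is limited). The gripper opens to 91 mm and grips with 3 to 60 N. Pads are 32 mm wide; open, the fingers measure 118 mm over their backs; the gripper's body (76 mm by 178 mm) begins 60 mm behind the grasp point.
Start: joints at [-73.109, 18.312, 89.639, -0, 72.044, -1.146], TCP at [178.038, -546.759, 213.976] pointing down, gripper open.
Joint ranges: [-177.97, 177.97], [-48.28, 115.42], [12.27, 149.76], [-77.06, 257.06], [2.81, 150.46], [-146.56, 146.56]. Speed limits (degrees/s): [147.25, 147.25, 180, 180, 180, 180].

INTERFACE

Orientations are given as [roll, pitch, yaw] about the fixed x, y, z axes, in that order (R = Rz(yaw) Ry(pitch) Rx(roll)).
In Python, from workcell import state, grab_frame, camera_model, job_done gives the robot as it stands.
- The arm moves only by the tool creep_tool, called after "Emit:" as name(argument=value, ...) on one line, values as JSON. Schema: {"type":"object","properties":{"steps":{"type":"array","items":{"type":"number"},"minItems":6,"maxItems":48},"jaw":{"type":"number"},"grip_force":{"type":"number"},"only":{"type":"string"},"quiet":{"type":"boolean"},"lines":{"type":"string"}},"required":["steps"],"additionalProperties":false}. steps is one flat list of numbers that holds 1 to 8 rows one after another, with no inner brackets; each row has 6 numbers: dx, dy, dz in shares of 0.6 m (1.0 is 0.6 m), then a rotation vector rx, ry, rz in normalised numbers (1 is 120 degrees); each row shifts and turns the commanded pose from where the row before left it, along the tool's axes as they then stand; what a row does not reach is not made up. A row lasts 1/10 s, in which the tool goes at most 50 mm and 8.59 degrees, less where a joint would pass 70% of its speed; a pose out of reach is approached as far as the arm can. jaw is the finger opening in mm, set as the call begins (left out keeps the last). The fingers move at their own pace and stop on an object; grip_force is the grip in N (left out, the last holds). Time passes only in rows, so rows that do not move let the fingers close. The tool returns the time, the measured TCP pose, the force, the opening and the grip force at its end. only (a regular expression) keeps the lines of the reply that match it, lines (a string "A,B") keeps lines A to B, and quiet returns only ok. No shift or turn number may pass 1 either way. Input that does not fit is refused with a message, and nothing moves.
- state(): the state, without advancing time (a new reading comes with each control period).
- grab_frame(name): name is "scene" or "top"; returns the picture (480x640x3 uint8, blue, green, red); there is no depth.
- camera_model(name): a dict with "fx", "fy", "cx", "cy" (pixels), "D" ([k1, k2, p1, p2, k3] as OpenCV has them; the pictures are not rectified), "T" (4x4, takes a point from camera to world coordinates). Camera axes: x right, y up, looking along -z (the intrinsics and any distortion apply to the point x, -y, -z); pixel columns grow to the right and rows downward; lengths in mm; the calibration is good to about 2 mm. A picture is of the moment at which its call begins. camera_model takes no time and is no camera call.
- job_done(): hands the job in; it is judged then, once.
The state is a dict: "time_s": time; "qpos": joint angles; "qvel": joint speeds; "effort": joint torques, N m; "ee_pos": TCP position; "ee_rot": TCP orientation; "force": force on the tool from outside, world axes, zero at the start; "torque": the same for the moment, N m; "gripper_width": finger opening in mm; "gripper_force": force on a finger pad.
Only numpy, scipy, OpenCV 4.12 (cv2) and the standard library are available. Lean on these libraries where they do the work, as an engineer would, in place of code of your own. Each camera call takes 0.05 s, during which the arm holds its last target. There are 200 camera calls.

## Working session

There is one attempt and no reset: what is moved stays moved. The work goes in short steps, Python scripts to look and compute and a tool call to move; the robot and the scene stay as the last step left them, time stands still between calls to the robot, and variables do not carry over. Pictures are saved under pics/ and viewed, at most 10 in all, crops included, and the job is handed in when it is done.

```bash
mkdir -p pics; python3 - <<'E'
from workcell import *
import cv2
for n in("scene","top"):
    cv2.imwrite(f"pics/{n}0.png",grab_frame(n)); m=camera_model(n); print(n,m)
s=state();print(s)
E
```

```text
scene {'fx': 608.4386577212649, 'fy': 608.4386577212649, 'cx': 319.1357574090508, 'cy': 245.15271789108036, 'D': array([-0.01316671,  0.        ,  0.        ,  0.        ,  0.        ]), 'T': array([[ 9.04476231e-01,  2.84299374e-01, -3.17956935e-01,
         2.92766206e+02],
       [-4.26070424e-01,  6.36607951e-01, -6.42801922e-01,
        -5.83529444e+02],
       [ 1.96657286e-02,  7.16871106e-01,  6.96928315e-01,
         8.51439131e+02],
       [ 0.00000000e+00,  0.00000000e+00,  0.00000000e+00,
         1.00000000e+00]])}
top {'fx': 506.9410242162088, 'fy': 506.9410242162088, 'cx': 318.6127275305199, 'cy': 225.91340982740087, 'D': array([0.00359529, 0.        , 0.        , 0.        , 0.        ]), 'T': array([[ 1.25622795e-04,  9.83412898e-01, -1.81380968e-01,
         4.52850459e+02],
       [-9.99298867e-01, -6.66746313e-03, -3.68418144e-02,
         1.03456329e+02],
       [-3.74400664e-02,  1.81258424e-01,  9.82722558e-01,
         1.08330824e+03],
       [ 0.00000000e+00,  0.00000000e+00,  0.00000000e+00,
         1.00000000e+00]])}
{'time_s': 0.1, 'qpos': array([-7.31077673e+01,  1.83482493e+01,  8.96981577e+01, -7.21479981e-04,
        7.20451025e+01, -1.14710343e+00]), 'qvel': array([ 0.01003894, -0.033804  , -0.12708416,  0.00085237,  0.04510596,
        0.07800271]), 'effort': array([-1.20034103e-03, -4.13333273e+01, -2.32511044e+01,  7.28259422e-02,
        4.22467373e-02, -5.65267931e-05]), 'ee_pos': array([ 177.9155908 , -546.31149047,  213.21017157]), 'ee_rot': array([-1.79908495e+02, -1.14611348e-03,  1.80395582e+01]), 'force': array([ 0.5467818 , -0.37327252, -0.28036252]), 'torque': array([-0.01781362, -0.01005782, -0.02028815]), 'gripper_force': 0.0, 'gripper_width': 91.32002230954893}
```

View pics/scene0.png

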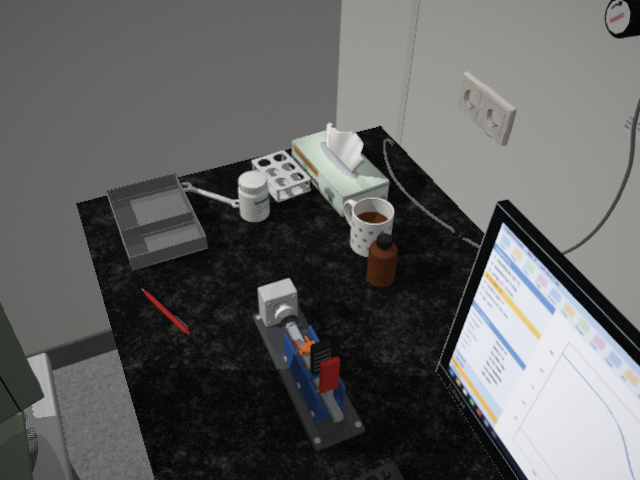

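View pics/top0.png

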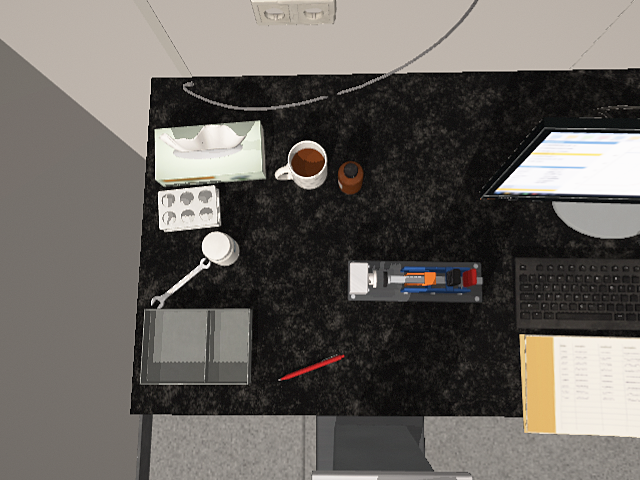

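The scene view shows the clamp with its red trigger at (329,375), black handle at (320,355), orange tab at (307,346) and cell at (278,298). In the top view the trigger is at (473,277), the tab at (430,279) and the cell at (359,278), so clamp +x runs roughly along world +y. The bottle is at (350,177) and the jar at (220,248), both in the top view.

```bash
cat > h.py <<'E'
from workcell import *
import cv2, numpy as np
def ray(n,uv):
    m=camera_model(n);K=np.array([[m['fx'],0,m['cx']],[0,m['fy'],m['cy']],[0,0,1]])
    p=cv2.undistortPoints(np.array([[uv]],float),K,m['D'])[0,0]
    T=m['T'];return T[:3,3],T[:3,:3]@np.array([p[0],-p[1],-1])
def plane(n,uv,z):
    o,d=ray(n,uv);return o+d*(z-o[2])/d[2]
def tri(a,b):
    o1,d1=ray("scene",a);o2,d2=ray("top",b)
    s=np.linalg.lstsq(np.c_[d1,-d2],o2-o1,rcond=None)[0]
    p,q=o1+d1*s[0],o2+d2*s[1];return (p+q)/2,np.linalg.norm(p-q)
def proj(n,P):
    m=camera_model(n);K=np.array([[m['fx'],0,m['cx']],[0,m['fy'],m['cy']],[0,0,1]]);T=m['T']
    c=T[:3,:3].T@(np.asarray(P)-T[:3,3]);return cv2.projectPoints(np.array([[c[0],-c[1],-c[2]]]),np.zeros(3),np.zeros(3),K,m['D'])[0][0,0]
def mask(im,col):
    h=cv2.cvtColor(im,cv2.COLOR_BGR2HSV)
    r={'red':((0,170,90),(5,255,255)),'orange':((8,180,150),(20,255,255)),'blue':((100,120,60),(125,255,255))}[col]
    m=cv2.inRange(h,*map(np.array,r))
    if col=='red': m|=cv2.inRange(h,np.array((174,170,90)),np.array((180,255,255)))
    return m
E
python3 - <<'E'
from h import *
for n,roi in(("scene",(240,270,380,460)),("top",(340,250,490,310))):
    im=cv2.imread(f"pics/{n}0.png");x0,y0,x1,y1=roi
    for c in('red','orange','blue'):
        m=np.zeros(im.shape[:2],np.uint8);m[y0:y1,x0:x1]=mask(im,c)[y0:y1,x0:x1]
        cs=max(cv2.findContours(m,0,2)[0],key=cv2.contourArea)
        print(n,c,cv2.contourArea(cs),cv2.boundingRect(cs),cv2.minAreaRect(cs))
a=cv2.imread("pics/scene0.png")[275:455,240:380];b=cv2.imread("pics/top0.png")[250:310,340:490]
cv2.imwrite("pics/c1.png",cv2.resize(a,None,fx=3.3,fy=3.3,interpolation=2))
cv2.imwrite("pics/c2.png",cv2.resize(b,None,fx=5.3,fy=5.3,interpolation=2))
E
```

```text
scene red 430.0 (321, 357, 19, 36) ((330.4602966308594, 374.4273986816406), (34.494869232177734, 18.20973777770996), 87.87889862060547)
scene orange 65.0 (301, 336, 13, 16) ((306.5876159667969, 344.4278259277344), (9.747323989868164, 14.925588607788086), 23.962491989135742)
scene blue 514.5 (284, 334, 46, 87) ((305.89080810546875, 375.57513427734375), (93.04981994628906, 22.029464721679688), 62.59242630004883)
top red 171.0 (463, 269, 14, 17) ((469.5, 277.0), (16.0, 13.0), 90.0)
top orange 136.0 (406, 272, 30, 14) ((420.7892761230469, 278.7061462402344), (12.924513816833496, 29.010820388793945), 86.8201675415039)
top blue 237.5 (401, 266, 69, 11) ((434.9744567871094, 271.0080261230469), (67.97328186035156, 9.100386619567871), 0.9710219502449036)
```

View pics/c1.png

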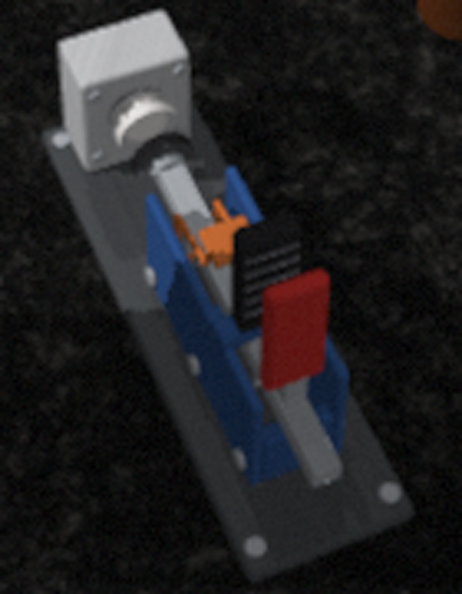

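View pics/c2.png

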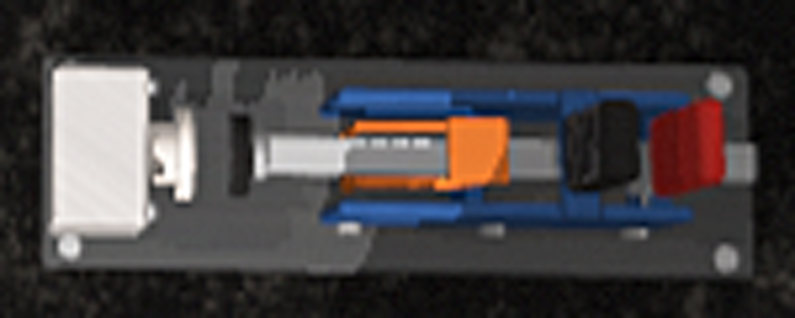

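The crops show everything clearly: trigger top at crop (725,97)-(722,187) in the top view, tab top at (478,150), and base plate corners (42,60), (748,66), (752,272), (42,270). In the top view the pad is at (240,155) and the plug face edge at (192,155).

```bash
python3 - <<'E'
from h import *
np.set_printoptions(precision=1,suppress=True)
t=lambda u,v:(340+(u+.5)/5.3-.5,250+(v+.5)/5.3-.5)
s=lambda u,v:(240+(u+.5)/3.3-.5,275+(v+.5)/3.3-.5)
c=[plane("top",t(*p),10) for p in((42,60),(748,66),(752,272),(42,270))]
for p in c: print(p)
front=(c[0]+c[3])/2; back=(c[1]+c[2])/2; d=(front-back)
print("len",np.linalg.norm(d),"wid",np.linalg.norm(c[0]-c[3]),np.linalg.norm(c[1]-c[2]))
yaw=np.arctan2(d[1],d[0]);ex=d/np.linalg.norm(d);ey=np.array([-ex[1],ex[0],0])
mid=(front+back)/2; o=mid-65*ex;o[2]=0
print("yaw",np.degrees(yaw),"origin",o)
W=lambda x,y,z:o+x*ex+y*ey+np.array([0,0,z])
print("scene base corners",[s(52,130),s(255,580),s(413,510)],[proj("scene",W(205,42,10)),proj("scene",W(-75,42,10)),proj("scene",W(-75,-42,10))])
for nm,P,tt,ss in(("trig top back mid",(-29,0,145),(725,140),None),("trig backface TL",(-29,15,145),(722,187),(264,290)),("TR",(-29,-15,145),(726,98),(327,272)),("handle top back L",(0,15,145),(637,188),None),("tab top",(46,0,88),(479,152),(225,240))):
    p=W(*P);print(nm,p,"top pix meas",np.array(t(*tt)),proj("top",p),"plane",plane("top",t(*tt),P[2]),end=' ')
    if ss: print("scene",np.array(s(*ss)),proj("scene",p),"tri",*tri(s(*ss),t(*tt)))
    else: print()
print("grip point handle",W(7,0,120),"trigger",W(-24,0,120),"tab",W(46,0,88))
print("bottle",plane("top",(350,170),105),"jar",plane("top",(216,244),92))
E
```

```text
[575.   82.3  10. ]
[ 571.5 -197.1   10. ]
[ 490.7 -194.    10. ]
[491.7  83.1  10. ]
len 278.23191320067383 wid 83.26057781674201 80.85800658830937
yaw 89.52860720829956 origin [ 531.7 -121.4    0. ]
scene base corners [(255.4090909090909, 314.04545454545456), (316.92424242424244, 450.4090909090909), (364.8030303030303, 429.19696969696975)] [array([250.7, 313.9]), array([316.4, 448.6]), array([366.6, 427.5])]
trig top back mid [ 531.4 -150.4  145. ] top pix meas [476.4 276. ] [476.6 275.8] plane [ 531. -150.  145.] 
trig backface TL [ 516.4 -150.3  145. ] top pix meas [475.8 284.9] [477. 284.] plane [ 514.8 -148.   145. ] scene [319.7 362.5] [321.9 365.8] tri [ 514.5 -146.8  149.4] 0.021446257550646098
TR [ 546.4 -150.5  145. ] top pix meas [476.6 268.1] [476.2 267.6] plane [ 545.5 -151.1  145. ] scene [338.7 357.1] [341.3 358.5] tri [ 543.9 -149.6  149.1] 2.343665646490396
handle top back L [ 516.7 -121.3  145. ] top pix meas [459.8 285.1] [460.9 283.9] plane [ 514.6 -119.1  145. ] 
tab top [532.1 -75.4  88. ] top pix meas [430.  278.3] [429.7 278. ] plane [531.6 -75.9  88. ] scene [307.8 347.4] [309.3 346.5] tri [530.6 -75.7  87.4] 2.168650633103557
grip point handle [ 531.7 -114.4  120. ] trigger [ 531.5 -145.4  120. ] tab [532.1 -75.4  88. ]
bottle [746.7  77.3 105. ] jar [600.6 345.1  92. ]
```

The manual's scale: shifts go in shares of 0.6 m and turns go in shares of 120 degrees. Converting my numbers, -34.9 mm / 600 = -0.0582, 29.4 mm / 600 = 0.049, 6.013 degrees / 120 = 0.0501.

```bash
python3 - <<'E'
from h import *
print("monitor low corner",tri((438,370),(483,195)))
E
```

```text
monitor low corner (array([ 697.07845777, -189.32210532,   78.0154179 ]), np.float64(4.939205507320122))
```

Emit:
creep_tool(steps=[0, 0, 0, 0, 0, 0.0501, 0, 0, 0, 0, 0, 0.0501, 0, 0, 0, 0, 0, 0.0501, 0.049, -0.0582, 0, 0, 0, 0, 0.049, -0.0582, 0, 0, 0, 0, 0.049, -0.0582, 0, 0, 0, 0, 0.049, -0.0582, 0, 0, 0, 0], jaw=60)

```text
time_s: 0.8
ee_pos: [296.3, -405.6, 213.6]
ee_rot: [-180.0, 0.0, -0.0]
force: [1.3, -0.2, 0.1]
gripper_width: 59.7
gripper_force: 0.0
```

In the tool's units: -34.9 mm / 600 = -0.0582, 29.4 mm / 600 = 0.049.

Emit:
creep_tool(steps=[0.049, -0.0582, 0, 0, 0, 0, 0.049, -0.0582, 0, 0, 0, 0, 0.049, -0.0582, 0, 0, 0, 0, 0.049, -0.0582, 0, 0, 0, 0, 0.049, -0.0582, 0, 0, 0, 0, 0.049, -0.0582, 0, 0, 0, 0, 0.049, -0.0582, 0, 0, 0, 0, 0.049, -0.0582, 0, 0, 0, 0], jaw=60)

```text
time_s: 1.6
ee_pos: [531.6, -126.2, 213.6]
ee_rot: [180.0, 0.0, 0.0]
force: [0.3, -0.1, -0.2]
gripper_width: 60.2
gripper_force: 0.0
```

Emit:
creep_tool(steps=[0, 0, 0.05, 0, 0, 0, 0, 0, 0.05, 0, 0, 0, 0, 0, 0, 0, 0, 0])

```text
time_s: 1.9
ee_pos: [527.8, -126.7, 149.8]
ee_rot: [-179.9, 0.6, 0.1]
force: [-0.0, -0.3, -0.7]
gripper_width: 60.2
gripper_force: 0.0
```

```bash
python3 - <<'E'
from h import *
for n in("scene","top"): cv2.imwrite(f"pics/{n}1.png",grab_frame(n))
a=cv2.imread("pics/scene1.png")[225:425,200:460];cv2.imwrite("pics/c3.png",cv2.resize(a,None,fx=3,fy=3,interpolation=2))
E
```

```text
(no output)
```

View pics/c3.png

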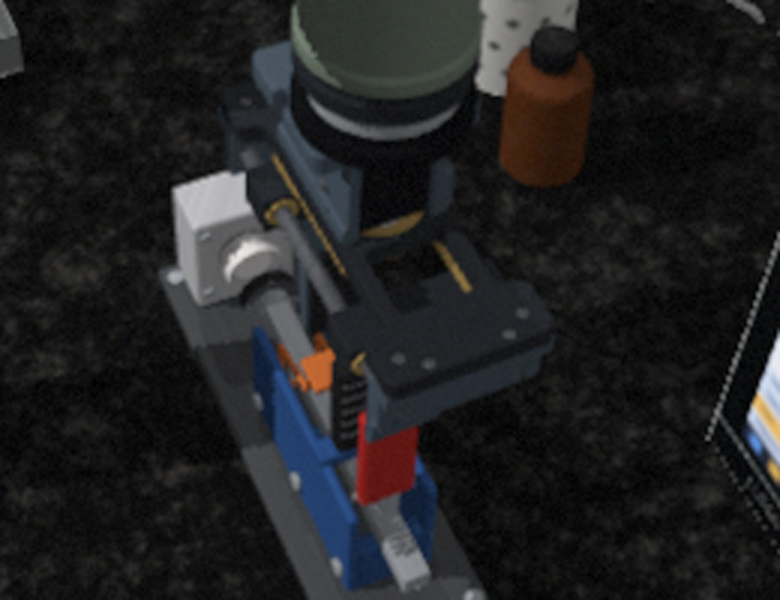

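The crop shows the fingers over the trigger at (390,450) and handle, square to them. The cell, tab and bottle are clear of the gripper, so I'm descending.

In the tool's units: 13 mm / 600 = 0.0217.

Emit:
creep_tool(steps=[0, 0, 0.0217, 0, 0, 0, 0, 0, 0.0217, 0, 0, 0, 0, 0, 0.0217, 0, 0, 0, 0, 0, 0.0217, 0, 0, 0, 0, 0, 0, 0, 0, 0, 0, 0, 0, 0, 0, 0], jaw=60)

```text
time_s: 2.6
ee_pos: [531.8, -128.6, 103.5]
ee_rot: [180.0, -0.1, -0.0]
force: [-0.2, -0.7, -0.6]
gripper_width: 60.2
gripper_force: 0.0
```

Emit:
creep_tool(steps=[0, 0, 0, 0, 0, 0, 0, 0, 0, 0, 0, 0, 0, 0, 0, 0, 0, 0], jaw=45, grip_force=12)

```text
time_s: 2.9
ee_pos: [531.4, -128.4, 102.8]
ee_rot: [179.9, -0.1, 0.0]
force: [-0.3, -1.7, 1.6]
gripper_width: 45.1
gripper_force: 0.7
```

Emit:
creep_tool(steps=[0, 0, 0, 0, 0, 0, 0, 0, 0, 0, 0, 0, 0, 0, 0, 0, 0, 0], jaw=40, grip_force=12)

```text
time_s: 3.2
ee_pos: [531.4, -127.5, 102.7]
ee_rot: [-180.0, -0.1, -0.0]
force: [0.0, 1.6, 5.8]
gripper_width: 40.1
gripper_force: 5.3
```

In the tool's units: -1.3 mm / 600 = -0.0022, -1.2 mm / 600 = -0.002.

Emit:
creep_tool(steps=[0, -0.0022, 0, 0, 0, 0, 0, -0.002, 0, 0, 0, 0, 0, 0, 0, 0, 0, 0], jaw=35, grip_force=12)

```text
time_s: 3.5
ee_pos: [531.4, -125.1, 102.7]
ee_rot: [-180.0, -0.1, -0.0]
force: [-0.4, 1.6, 5.2]
gripper_width: 34.7
gripper_force: 9.5
```

Emit:
creep_tool(steps=[0, -0.0022, 0, 0, 0, 0, 0, -0.002, 0, 0, 0, 0, 0, 0, 0, 0, 0, 0], jaw=30, grip_force=12)

```text
time_s: 3.8
ee_pos: [531.4, -122.6, 102.7]
ee_rot: [-180.0, -0.1, 0.0]
force: [1.7, 2.5, 5.4]
gripper_width: 30.0
gripper_force: 9.0
```

Emit:
creep_tool(steps=[0, -0.0017, 0, 0, 0, 0, 0, -0.0017, 0, 0, 0, 0, 0, 0, 0, 0, 0, 0], jaw=26, grip_force=12)

```text
time_s: 4.1
ee_pos: [531.4, -121.2, 102.7]
ee_rot: [180.0, -0.1, 0.0]
force: [0.6, -0.7, 4.1]
gripper_width: 27.2
gripper_force: 12.0
```

In the tool's units: 3 mm / 600 = 0.005, 2 mm / 600 = 0.0033.

Emit:
creep_tool(steps=[0, 0.0033, 0, 0, 0, 0, 0, 0.0033, 0, 0, 0, 0, 0, 0.005, 0, 0, 0, 0, 0, 0, 0, 0, 0, 0], jaw=47, grip_force=12)

```text
time_s: 4.5
ee_pos: [530.2, -127.9, 101.3]
ee_rot: [-179.9, 0.1, -0.0]
force: [0.3, 0.4, -0.6]
gripper_width: 46.7
gripper_force: 0.0
```

```bash
python3 -c "
from h import *
cv2.imwrite('pics/top2.png',grab_frame('top'));cv2.imwrite('pics/scene2.png',grab_frame('scene'))
a=cv2.resize(cv2.imread('pics/top2.png')[240:320,330:490],None,fx=4.5,fy=4.5,interpolation=2)
b=cv2.resize(cv2.imread('pics/scene2.png')[265:385,240:360],None,fx=2,fy=2)
c=np.zeros((600,720,3),np.uint8);c[:360]=a;c[360:,:240]=b;cv2.imwrite('pics/c4.png',c)"
```

Emit:
creep_tool(steps=[0, -0.0022, 0, 0, 0, 0, 0, -0.002, 0, 0, 0, 0, 0, 0, 0, 0, 0, 0], jaw=38, grip_force=20)

```text
time_s: 4.9
ee_pos: [530.6, -125.7, 101.4]
ee_rot: [180.0, 0.0, 0.0]
force: [0.9, -3.4, -3.7]
gripper_width: 38.2
gripper_force: 4.3
```

Emit:
creep_tool(steps=[0, -0.0022, 0, 0, 0, 0, 0, -0.002, 0, 0, 0, 0, 0, 0, 0, 0, 0, 0], jaw=34, grip_force=20)

```text
time_s: 5.2
ee_pos: [530.7, -122.8, 101.7]
ee_rot: [180.0, 0.0, 0.0]
force: [1.2, -3.3, -4.6]
gripper_width: 34.4
gripper_force: 6.0
```

View pics/c4.png

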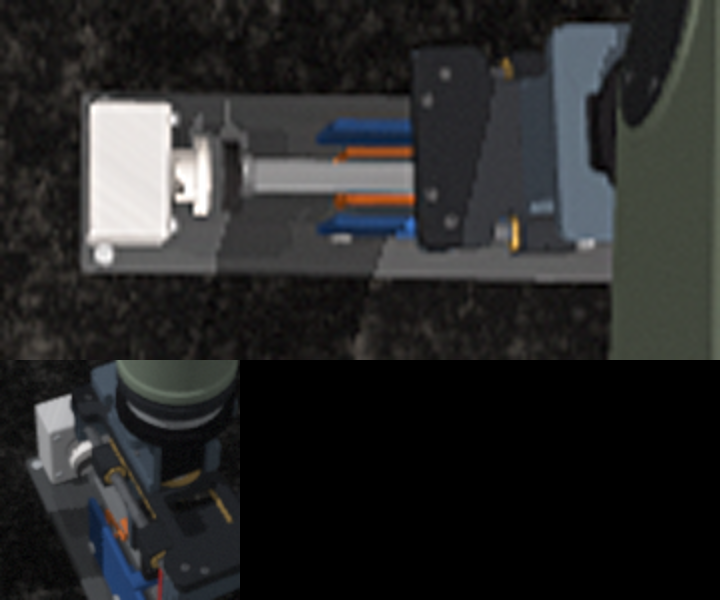

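The top crop shows the pad at (232,170), held a few mm short of the plug face at (208,175). The clamp's front edge is still at col 348, so it has not shifted.

In the tool's units: -0.3 mm / 600 = -0.0005.

Emit:
creep_tool(steps=[0, -0.0005, 0, 0, 0, 0, 0, 0, 0, 0, 0, 0, 0, 0, 0, 0, 0, 0], jaw=31, grip_force=20)

```text
time_s: 5.5
ee_pos: [530.5, -121.8, 101.4]
ee_rot: [-179.9, 0.1, -0.0]
force: [0.9, 1.7, -7.7]
gripper_width: 31.1
gripper_force: 14.7
```

Emit:
creep_tool(steps=[0, -0.0013, 0, 0, 0, 0, 0, -0.0012, 0, 0, 0, 0, 0, 0, 0, 0, 0, 0], jaw=28, grip_force=20)

```text
time_s: 5.8
ee_pos: [530.6, -121.0, 101.8]
ee_rot: [-180.0, 0.0, 0.0]
force: [0.1, 1.2, -8.0]
gripper_width: 28.4
gripper_force: 13.7
```

Emit:
creep_tool(steps=[0, -0.0007, 0, 0, 0, 0, 0, 0, 0, 0, 0, 0, 0, 0, 0, 0, 0, 0], jaw=26, grip_force=20)

```text
time_s: 6.1
ee_pos: [530.9, -120.8, 101.9]
ee_rot: [180.0, -0.0, 0.0]
force: [0.4, 0.3, -8.6]
gripper_width: 26.9
gripper_force: 20.0
```

In the tool's units: 3.2 mm / 600 = 0.0053, 2 mm / 600 = 0.0033.

Emit:
creep_tool(steps=[0, 0.0033, 0, 0, 0, 0, 0, 0.0033, 0, 0, 0, 0, 0, 0.0053, 0, 0, 0, 0, 0, 0, 0, 0, 0, 0], jaw=47, grip_force=20)

```text
time_s: 6.5
ee_pos: [531.6, -128.3, 102.9]
ee_rot: [-180.0, -0.1, -0.1]
force: [0.2, 0.3, 0.3]
gripper_width: 46.9
gripper_force: 0.0
```

Emit:
creep_tool(steps=[0, -0.0013, 0, 0, 0, 0, 0, -0.0013, 0, 0, 0, 0, 0, 0, 0, 0, 0, 0], jaw=38, grip_force=20)

```text
time_s: 6.8
ee_pos: [531.6, -126.7, 102.7]
ee_rot: [179.9, -0.1, 0.0]
force: [-0.5, -1.8, 3.9]
gripper_width: 38.0
gripper_force: 5.2
```

Emit:
creep_tool(steps=[0, -0.0017, 0, 0, 0, 0, 0, -0.0017, 0, 0, 0, 0, 0, 0, 0, 0, 0, 0], jaw=34, grip_force=20)

```text
time_s: 7.1
ee_pos: [531.6, -124.7, 102.7]
ee_rot: [179.9, -0.1, -0.0]
force: [-0.5, -2.6, 5.4]
gripper_width: 34.0
gripper_force: 12.7
```

Emit:
creep_tool(steps=[0, -0.0013, 0, 0, 0, 0, 0, -0.0013, 0, 0, 0, 0, 0, 0, 0, 0, 0, 0], jaw=31, grip_force=20)

```text
time_s: 7.4
ee_pos: [531.6, -123.2, 102.7]
ee_rot: [179.9, -0.1, 0.0]
force: [-0.0, -4.5, 5.8]
gripper_width: 31.2
gripper_force: 12.5
```

In the tool's units: -0.5 mm / 600 = -0.0008.

Emit:
creep_tool(steps=[0, -0.0008, 0, 0, 0, 0, 0, 0, 0, 0, 0, 0, 0, 0, 0, 0, 0, 0], jaw=29.5, grip_force=20)

```text
time_s: 7.7
ee_pos: [531.6, -122.5, 102.7]
ee_rot: [180.0, -0.1, -0.0]
force: [0.2, -2.9, 4.2]
gripper_width: 29.2
gripper_force: 12.9
```

Emit:
creep_tool(steps=[0, -0.001, 0, 0, 0, 0, 0, -0.0007, 0, 0, 0, 0, 0, 0, 0, 0, 0, 0], jaw=28, grip_force=20)

```text
time_s: 8.0
ee_pos: [531.7, -121.7, 102.7]
ee_rot: [179.9, -0.1, -0.0]
force: [-0.1, -3.7, 5.2]
gripper_width: 28.2
gripper_force: 15.6
```

Emit:
creep_tool(steps=[0, -0.0007, 0, 0, 0, 0, 0, 0, 0, 0, 0, 0, 0, 0, 0, 0, 0, 0], jaw=26, grip_force=20)

```text
time_s: 8.3
ee_pos: [531.6, -121.5, 102.7]
ee_rot: [179.9, -0.1, -0.0]
force: [-0.7, -4.1, 5.2]
gripper_width: 27.7
gripper_force: 20.0
```

```bash
python3 -c "
from h import *
cv2.imwrite('pics/top3.png',grab_frame('top'))
cv2.imwrite('pics/c5.png',cv2.resize(cv2.imread('pics/top3.png')[250:310,335:435],None,fx=6,fy=6,interpolation=2))"
```

```text
(no output)
```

View pics/c5.png

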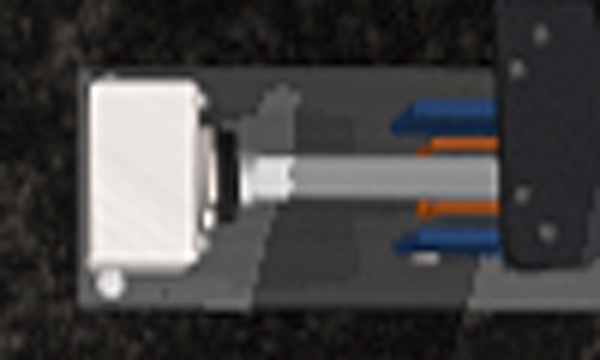

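The crop shows the pad at (228,178) against the plug, and the flange at (207,178) against the cell face. The trigger stalled at 20 N before its own stop (27.7 mm against 26.9 mm). One more stroke will confirm the plug is home.

In the tool's units: 2.6 mm / 600 = 0.0043, 2 mm / 600 = 0.0033.

Emit:
creep_tool(steps=[0, 0.0033, 0, 0, 0, 0, 0, 0.0033, 0, 0, 0, 0, 0, 0.0043, 0, 0, 0, 0, 0, 0, 0, 0, 0, 0], jaw=47, grip_force=20)

```text
time_s: 8.75
ee_pos: [530.5, -127.4, 101.5]
ee_rot: [-180.0, 0.1, -0.0]
force: [0.6, -2.1, 1.0]
gripper_width: 47.1
gripper_force: 0.8
```

Emit:
creep_tool(steps=[0, -0.0013, 0, 0, 0, 0, 0, -0.0013, 0, 0, 0, 0, 0, 0, 0, 0, 0, 0], jaw=38, grip_force=18)

```text
time_s: 9.05
ee_pos: [530.5, -126.3, 101.5]
ee_rot: [179.9, 0.1, 0.0]
force: [0.6, -5.7, -1.2]
gripper_width: 37.8
gripper_force: 4.0
```

Emit:
creep_tool(steps=[0, -0.0013, 0, 0, 0, 0, 0, -0.001, 0, 0, 0, 0, 0, 0, 0, 0, 0, 0], jaw=35, grip_force=18)

```text
time_s: 9.35
ee_pos: [530.5, -124.7, 101.4]
ee_rot: [180.0, 0.1, 0.0]
force: [1.1, -4.5, -2.7]
gripper_width: 35.1
gripper_force: 6.1
```

Emit:
creep_tool(steps=[0, -0.001, 0, 0, 0, 0, 0, -0.0007, 0, 0, 0, 0, 0, 0, 0, 0, 0, 0], jaw=33, grip_force=18)

```text
time_s: 9.65
ee_pos: [530.5, -123.6, 101.6]
ee_rot: [180.0, 0.1, 0.0]
force: [1.7, -5.1, -3.2]
gripper_width: 33.1
gripper_force: 5.2
```

Emit:
creep_tool(steps=[0, -0.0008, 0, 0, 0, 0, 0, -0.0008, 0, 0, 0, 0, 0, 0, 0, 0, 0, 0], jaw=31, grip_force=18)

```text
time_s: 9.95
ee_pos: [530.6, -122.1, 101.5]
ee_rot: [-180.0, 0.0, -0.0]
force: [1.6, -2.5, -6.4]
gripper_width: 32.1
gripper_force: 18.0
```

Emit:
creep_tool(steps=[0, 0, 0, 0, 0, 0, 0, 0, 0, 0, 0, 0, 0, 0, 0, 0, 0, 0, 0, 0, 0, 0, 0, 0], jaw=30, grip_force=22)

```text
time_s: 10.35
ee_pos: [530.4, -122.0, 101.5]
ee_rot: [-180.0, 0.1, 0.0]
force: [1.7, -0.5, -8.7]
gripper_width: 31.5
gripper_force: 22.0
```

Emit:
creep_tool(steps=[0, 0.0033, 0, 0, 0, 0, 0, 0.0033, 0, 0, 0, 0, 0, 0.0017, 0, 0, 0, 0, 0, 0, 0, 0, 0, 0, 0, 0, 0, 0, 0, 0], jaw=58, grip_force=22)

```text
time_s: 10.85
ee_pos: [531.3, -127.4, 102.5]
ee_rot: [-180.0, -0.1, -0.0]
force: [-0.0, -0.1, 0.2]
gripper_width: 57.8
gripper_force: 0.0
```

Emit:
creep_tool(steps=[0, 0, -0.025, 0, 0, 0, 0, 0, -0.0417, 0, 0, 0, 0, 0, -0.0417, 0, 0, 0, 0, 0, 0, 0, 0, 0, 0, 0, 0, 0, 0, 0])

```text
time_s: 11.35
ee_pos: [530.9, -127.3, 167.2]
ee_rot: [180.0, -0.1, 0.0]
force: [0.2, -0.5, -0.2]
gripper_width: 58.4
gripper_force: 0.0
```

In the tool's units: -27 mm / 600 = -0.045, -26 mm / 600 = -0.0433.

Emit:
creep_tool(steps=[0, -0.0433, 0, 0, 0, 0, 0, -0.045, 0, 0, 0, 0, 0, 0, 0, 0, 0, 0, 0, 0, 0, 0, 0, 0, 0, 0, 0, 0, 0, 0], jaw=0, grip_force=20)

```text
time_s: 11.85
ee_pos: [530.6, -75.0, 166.3]
ee_rot: [180.0, 0.1, -0.0]
force: [-1.2, -0.9, -0.3]
gripper_width: 20.4
gripper_force: 0.0
```

```bash
python3 -c "
from h import *
cv2.imwrite('pics/top4.png',grab_frame('top'));cv2.imwrite('pics/scene4.png',grab_frame('scene'))
a=cv2.resize(cv2.imread('pics/top4.png')[245:315,335:485],None,fx=4,fy=4,interpolation=2)
b=cv2.resize(cv2.imread('pics/scene4.png')[270:380,240:390],None,fx=2.8,fy=2.8,interpolation=2)
c=np.zeros((590,600,3),np.uint8);c[:280]=a;c[280:588,:420]=b;cv2.imwrite('pics/c6.png',c)"
```

```text
(no output)
```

View pics/c6.png

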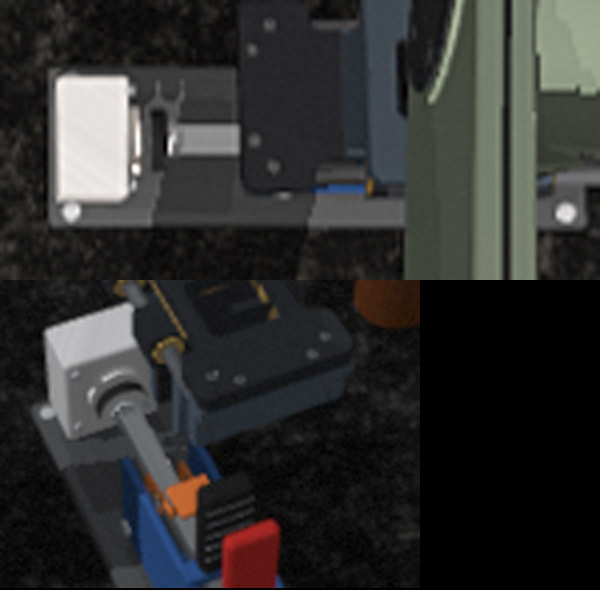

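The top crop shows the plug flange at (135,130) flush on the cell, with the pad at (160,140) backed off. The base edge has moved about 1 mm or less. In the scene crop the tab is clear below the fingers at (188,497), so I'm pressing it.

In the tool's units: 20 mm / 600 = 0.0333, 14 mm / 600 = 0.0233.

Emit:
creep_tool(steps=[0, 0, 0.0233, 0, 0, 0, 0, 0, 0.0333, 0, 0, 0, 0, 0, 0.0333, 0, 0, 0, 0, 0, 0.0233, 0, 0, 0, 0, 0, 0, 0, 0, 0, 0, 0, 0, 0, 0, 0, 0, 0, 0, 0, 0, 0], jaw=0, grip_force=20)

```text
time_s: 12.65
ee_pos: [531.6, -74.9, 99.9]
ee_rot: [180.0, -0.1, -0.0]
force: [-0.6, -0.4, 0.4]
gripper_width: 0.2
gripper_force: 0.0
```

Emit:
creep_tool(steps=[0, 0, 0.0067, 0, 0, 0, 0, 0, 0.005, 0, 0, 0, 0, 0, 0.0033, 0, 0, 0, 0, 0, 0.0033, 0, 0, 0, 0, 0, 0, 0, 0, 0])

```text
time_s: 13.15
ee_pos: [530.8, -74.4, 87.9]
ee_rot: [-180.0, 0.0, 0.0]
force: [0.4, -0.3, 1.2]
gripper_width: 0.5
gripper_force: 0.6
```

In the tool's units: 1.5 mm / 600 = 0.0025.

Emit:
creep_tool(steps=[0, 0, 0.0025, 0, 0, 0, 0, 0, 0.0025, 0, 0, 0, 0, 0, 0, 0, 0, 0])

```text
time_s: 13.45
ee_pos: [530.8, -74.4, 85.0]
ee_rot: [-180.0, -0.0, -0.0]
force: [-0.8, 0.4, 3.9]
gripper_width: 0.5
gripper_force: 1.9
```

Emit:
creep_tool(steps=[0, 0, 0.0017, 0, 0, 0, 0, 0, 0.0017, 0, 0, 0, 0, 0, 0, 0, 0, 0])

```text
time_s: 13.75
ee_pos: [530.9, -74.4, 83.3]
ee_rot: [-180.0, -0.0, -0.0]
force: [-2.4, 0.3, 6.2]
gripper_width: 0.6
gripper_force: 3.0
```

In the tool's units: 0.6 mm / 600 = 0.001, 0.4 mm / 600 = 0.0007.

Emit:
creep_tool(steps=[0, 0, 0.001, 0, 0, 0, 0, 0, 0.0007, 0, 0, 0, 0, 0, 0, 0, 0, 0, 0, 0, 0, 0, 0, 0, 0, 0, 0, 0, 0, 0, 0, 0, 0, 0, 0, 0, 0, 0, 0, 0, 0, 0, 0, 0, 0, 0, 0, 0])

```text
time_s: 14.55
ee_pos: [530.9, -74.4, 83.1]
ee_rot: [-180.0, -0.0, -0.0]
force: [-4.1, 1.1, 12.1]
gripper_width: 0.2
gripper_force: 5.8
```

Emit:
creep_tool(steps=[0, 0, 0, 0, 0, 0, 0, 0, 0, 0, 0, 0, 0, 0, 0, 0, 0, 0, 0, 0, 0, 0, 0, 0, 0, 0, 0, 0, 0, 0])

```text
time_s: 15.05
ee_pos: [530.9, -74.4, 83.2]
ee_rot: [-180.0, -0.0, -0.0]
force: [-3.2, 1.2, 12.0]
gripper_width: 0.2
gripper_force: 5.8
```

```bash
python3 -c "
from h import *
cv2.imwrite('pics/top5.png',grab_frame('top'));cv2.imwrite('pics/scene5.png',grab_frame('scene'))
a=cv2.resize(cv2.imread('pics/top5.png')[245:315,335:485],None,fx=4,fy=4,interpolation=2)
b=cv2.resize(cv2.imread('pics/scene5.png')[270:380,240:390],None,fx=2.8,fy=2.8,interpolation=2)
c=np.zeros((590,600,3),np.uint8);c[:280]=a;c[280:588,:420]=b;cv2.imwrite('pics/c7.png',c)"
```

```text
(no output)
```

View pics/c7.png

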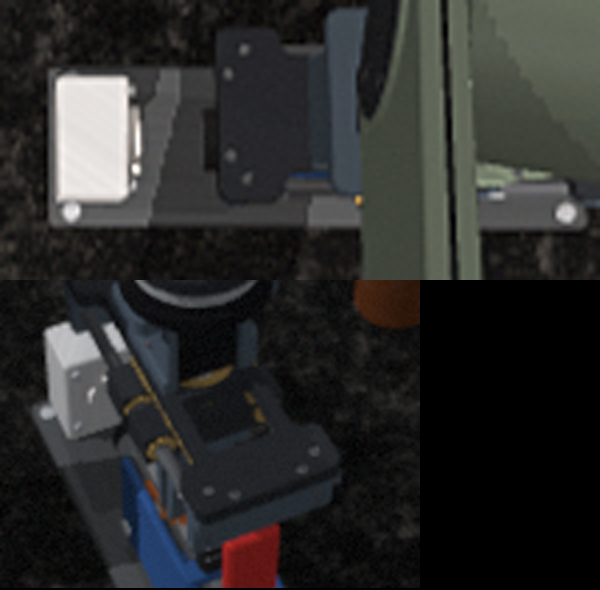

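The top crop shows the ram sprung back, its pad edge at (207,140) at or behind where it started. The plug flange is still flush on the cell at (136,130). Retreating straight up.

In the tool's units: -45 mm / 600 = -0.075, -40 mm / 600 = -0.0667.

Emit:
creep_tool(steps=[0, 0, -0.0167, 0, 0, 0, 0, 0, -0.0417, 0, 0, 0, 0, 0, -0.0583, 0, 0, 0, 0, 0, -0.0583, 0, 0, 0, -0.0667, 0.0333, 0, 0, 0, 0, -0.075, 0.0333, 0, 0, 0, 0, -0.075, 0.0333, 0, 0, 0, 0, -0.075, 0.0333, 0, 0, 0, 0])

```text
time_s: 15.95
ee_pos: [354.2, -155.0, 186.7]
ee_rot: [180.0, -0.0, 0.1]
force: [-0.2, -0.4, 0.8]
gripper_width: 0.6
gripper_force: 0.0
```

Emit:
creep_tool(steps=[-0.075, 0.0333, 0, 0, 0, 0, -0.075, 0.0333, 0, 0, 0, 0, 0, 0, 0, 0, 0, 0, 0, 0, 0, 0, 0, 0, 0, 0, 0, 0, 0, 0])

```text
time_s: 16.45
ee_pos: [266.8, -194.6, 187.1]
ee_rot: [180.0, -0.1, 0.0]
force: [0.2, -0.2, 0.3]
gripper_width: 0.4
gripper_force: 0.0
```

```bash
python3 -c "
from h import *
cv2.imwrite('pics/top6.png',grab_frame('top'));cv2.imwrite('pics/scene6.png',grab_frame('scene'))
a=cv2.resize(cv2.imread('pics/top6.png')[245:315,340:490],None,fx=4,fy=4,interpolation=2)
b=cv2.resize(cv2.imread('pics/scene6.png')[220:390,220:410],None,fx=1.8,fy=1.8,interpolation=2)
c=np.zeros((590,600,3),np.uint8);c[:280]=a;c[280:586,:342]=b;cv2.imwrite('pics/c8.png',c)"
```

```text
(no output)
```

View pics/c8.png

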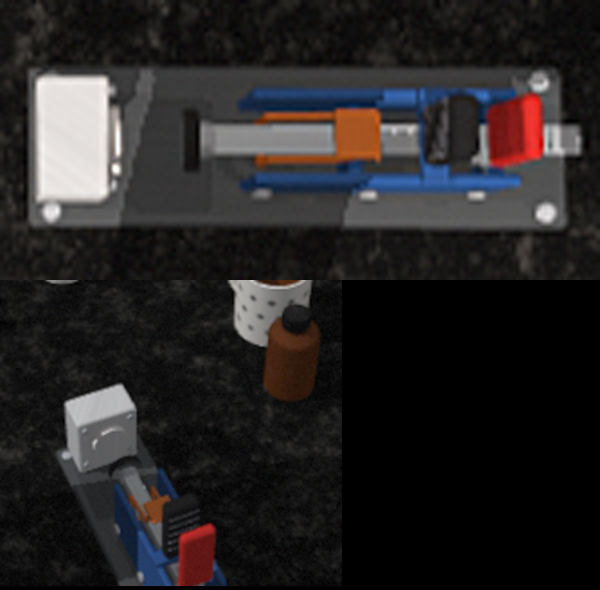

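```bash
python3 - <<'E'
from h import *
t=lambda u,v:(340+(u+.5)/4-.5,245+(v+.5)/4-.5)
f=plane("top",t(28,150),10)[1]; b=plane("top",t(565,150),10)[1]; o=(f+b)/2-65
print("origin y",o,"len",f-b)
for n,u,z in(("pad face",182,60),("pad face z50",182,50),("plug face",122,55),("cell front top",112,80)): print(n,plane("top",t(u,140),z)[1]-o)
E
```

```text
origin y -120.16806683007079 len 279.57827264173005
pad face 128.5443825610871
pad face z50 127.61523913415638
plug face 158.20128672179237
cell front top 164.6965249029112
```

```bash
python3 -c "
from workcell import *
print(job_done())"
```

```text
the job is handed in; nothing more can be done
None
```

The job is handed in: the plug is pressed home with the squeeze capped at 22 N (about 15 N on the plug), the ram is fully back (pad at clamp x 128 mm), the clamp moved about 1 mm, and the arm went nowhere near the bottle or jar.

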